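# Seat and clamp a printer's build plate

### The arm

A 6-joint arm with a two-finger parallel gripper is mounted at the origin on the work surface. World frame = base frame: x ahead of the robot, y to its left, z up, the work surface at z = 0. Lengths are in m, angles in degrees, forces in N, time in s.
With the tool pointing down it reaches from about 0.25 to 0.8 m from the base axis. Payload 3.9 kg.
Tool frame: the origin (TCP) lies at the very end of the fingers, on their centre line; the grasp point (between the pads) lies 19 mm behind it (bot.hold_point_z is the z of the grasp point in the tool frame, in m); z points along the fingers, y is the line along which they close (so a half turn about z gives the same grasp; the last joint's range is limited). The gripper opens to 85 mm and grips with 20 to 120 N. Pads are 22 mm wide; open, the fingers measure 114 mm over their backs; the gripper's body (76 mm by 85 mm) begins 54 mm behind the grasp point. The pads swing forward as they close: fully open they stand 13 mm farther back than shut.
Start: joints at [-71.505, 14.897, -7.913, 67.191, 0, 90], TCP at [0.167, -0.498, 0.231] pointing down, gripper open.
Joint ranges: [-159.42, 159.42], [-47.68, 98.78], [-73.54, 78.23], [-108.79, 121.32], [-90, 84.71], [-180, 180]. Speed limits (degrees/s): [147.25, 147.25, 180, 180, 180, 180].

### API

Orientations are given as [roll, pitch, yaw] about the fixed x, y, z axes, in that order (R = Rz(yaw) Ry(pitch) Rx(roll)).
In Python, from workcell import bot, eyes, order gives the robot as it stands.
- The arm moves only by the tool drive_tool, never from a script. Its argument "motion" is a list of rows, each a list of 3 entries, a list of its own where there are three numbers: the shift along the tool's x, y, z in m, then the turn about the tool's z in degrees, then the opening, from 0 (shut) to 1 (fully open). A call has 1 to 10 rows; each row shifts and turns the commanded pose from where the row before left it, along the tool's axes as they then stand; what a row does not reach is not made up. A row lasts 1/8 s, in which the tool goes at most 62.5 mm and 10.7 degrees, less where a joint would pass 70% of its speed; a pose out of reach is approached as far as the arm can. A call with a gripper value outside its range is refused whole. The fingers move at their own pace and stop on an object; "force" is the grip in N (left out, the last holds). Time passes only in rows, so rows that do not move let the fingers close. It gives the time, the measured TCP pose, the force, the opening and the grip force at its end, in the units of the state.
- bot.get_obs(): the state, without advancing time (a new reading comes with each control period).
- eyes.read_camera(name): name is "scene" or "top"; returns a dict with "color" (480x640x3 uint8, blue, green, red), "vertical_fov" (degrees; the focal length in pixels is half the picture's height over the tangent of half this angle, whatever the lens; pixels are square), "cx", "cy" (the principal point, pixels), "rvec" (rotation vector, rad) and "tvec" (3), from world to camera coordinates, as OpenCV has them. Camera axes: x right, y down, z forward; pixel columns grow to the right and rows downward; lengths in m; the calibration is good to about 2 mm. A picture is of the moment at which its call begins. There is no depth.
- order.close_job(): hands the job in; it is judged then, once.
The state is a dict: "clock": time; "joint_pos": joint angles; "joint_vel": joint speeds; "joint_efforts": joint torques, N m; "tool_pos": TCP position; "eef_rot": TCP orientation; "wrist_force": force on the tool from outside, world axes, zero at the start; "ft_torque": the same for the moment, N m; "grip_width": finger opening in m; "gripper_force": force on a finger pad.
Only numpy, scipy, OpenCV 4.12 (cv2) and the standard library are available. Lean on these libraries where they do the work, as an engineer would, in place of code of your own. Each camera call takes 0.05 s, during which the arm holds its last target. There are 200 camera calls.

### The job

The white glass build plate on this printer bed carriage has been left pulled forward. Push it gently all the way back until it sits square against its two rear stops, then turn the black wing knob beside it clockwise until its cam holds the plate firmly against the side guide: snug by feel, not forced, because the glass chips. Keep clear of the upright cheek that the wings pass so closely, let go, and leave the other things where they are.

Things in the scene. Friction and masses are not known exactly. Their poses are not given: they have to be found in the camera images.
- carriage: Fixed bed carriage of a printer, out on the desk: grey metal tray 270 mm (x) by 268 mm (y). Origin: centre of its underside, on the desk; x points from its front (robot's side) to its rear stops, y to its left. The bed surface is 40 mm above the origin and reaches 135 mm in front of it. A low metal side guide, 10 mm high, stands on the bed at the left of the plate.
- stops (a point): Point on the bed surface midway between the two rear stops, level with their front faces (90 mm behind the carriage's origin). The stops are small metal blocks, 24 mm wide, 12 mm high, 55 mm to either side of this point. The plate's rear edge touches both when it is home.
- plate: Loose white glass build plate, 180 x 180 x 6 mm, about 0.43 kg, flat on the bed with 1 to 6 mm of side play between cam (right) and guide (left). Origin: centre of its underside, x to the rear. Starts 15 to 40 mm in front of home; at home its origin is straight above the carriage's. Push it by its front edge, 90 mm before its origin; sliding takes 1 to 4 N, then the stops are felt.
- knob: Wing knob with a brass eccentric cam under it (radius 13 mm, 5 mm off axis, 9 mm high) at the plate's right edge, on an upright axis. Origin: on the axis at bed height; x along the wings, which start 0.7 to 0.9 rad counter-clockwise of the carriage's x. Clockwise from above tightens. The side guide is set by hand, its place differs by 4 mm, so the angle where the plate gets tight must be felt.
- wings (a point): Centre of the knob's black wings, on its axis 25 mm above the bed. Span 52 mm, 9 mm thick, 13 to 37 mm above the bed; they pass over the plate's rim. They turn freely (0.05 to 0.09 N m) for 0.3 to 1.4 rad, then stiffen steeply: snug within 0.2 rad more, at 0.18 to 0.26 N m (some 10 to 20 N on the plate); near 0.4 N m (40 N) glass chips. The knob stays where it is left, a little looser.
- cheek: Upright sheet-metal side of the carriage, 262 mm long, 3 mm thick, on the right of the knob, its top 70 mm above the desk (30 mm above the bed). Its inner face is 31 mm from the knob's axis, so fingers beside the wings must not be opened wide. Origin: middle of its lower edge.
- hex_key: Small black hex key lying on the bed behind the rear stops. Leave alone.
- bracket_print: Green printed bracket, 60 x 40 x 37 mm, on the desk just right of the cheek. Leave alone.
- glue_stick: White glue stick with blue cap, 29 mm across, 98 mm tall, standing on the desk. Leave alone.
- nozzle_box: Clear sorting box of nozzles, 90 x 60 x 22 mm, on the desk. Leave alone.
- scraper: Orange-handled print scraper, about 200 mm long, on the desk. Leave alone.
- flush_cutter: Blue-handled cutter, about 120 mm long, on the desk. Leave alone.
- caliper: Caliper, 190 mm long, on the desk. Leave alone.
- spool_yellow: Spool of yellow filament, 200 mm across, 66 mm high, on the desk. Leave alone.

How it is judged (in metres and radians):
On the way, in this order (a step that is already met when the one before it is completed fails the run):
1. the plate is fully back, square against both rear stops (x of plate in the frame of carriage above -0.0015 m and angle between the x axis of plate and the x axis of carriage, either way round below 0.02 rad), for 0.2 s.
2. the knob's cam presses the plate firmly (contact force between knob and plate above 6 N), for 0.2 s.
At the end, for the whole second after the job is handed in: the plate is within 1.5 mm of its rear stops and square to the carriage within 0.02 rad, at rest, the knob's cam holds it with 6 to 26 N, and the knob is released (all of step 1 and contact force between knob and plate between 6 and 26 N and linear speed of plate below 0.01 m/s); the robot touches nothing.
It fails at once if the cam is forced onto the glass with more than 40 N (contact force between knob and plate above 40 N).
It fails at once if the robot presses on the glass plate with more than 35 N (contact force between any of the fingers, the arm and plate above 35 N).
It fails at once if the robot presses on the cheek with more than 12 N (contact force between any of the fingers, the arm and cheek above 12 N).
It fails at once if one of the other things is moved more than 20 mm (distance of any of hex_key, bracket_print, glue_stick, nozzle_box, scraper, flush_cutter, caliper, spool_yellow from where it was at the start of the episode above 0.02 m).
It also fails if it takes over 72 s, if anything falls off the work surface, if the arm or the gripper's body presses on something with over 40 N, if the wrist force passes 120 N, or if a joint passes its speed limit or range.

## Working session

There is one attempt and no reset: what is moved stays moved. The work goes in short steps, Python scripts to look and compute and a tool call to move; the robot and the scene stay as the last step left them, time stands still between calls to the robot, and variables do not carry over. Pictures are saved under pics/ and viewed, at most 10 in all, crops included, and the job is handed in when it is done.

Besides the shell and the picture viewer there is one more tool, called after "Emit:" as a command line: name --argument value ..., lists and objects as JSON in quotes. drive_tool: Moves the arm, as the interface text tells. Its arguments: {"type":"object","properties":{"motion":{"type":"array","items":{"type":"array"}},"force":{"type":"number"}},"required":["motion"]}

```bash
mkdir -p pics; cat > h.py <<'E'
import numpy as np, cv2, math
def cam(d):
    h=d["color"].shape[0]; f=h/2/math.tan(math.radians(d["vertical_fov"])/2)
    K=np.array([[f,0,d["cx"]],[0,f,d["cy"]],[0,0,1.]]); R=cv2.Rodrigues(np.array(d["rvec"],float))[0]
    return K,R,np.array(d["tvec"],float).reshape(3)
def onplane(d,px,z):
    K,R,t=cam(d); px=np.atleast_2d(px).astype(float)
    r=(R.T@np.linalg.inv(K)@np.c_[px,np.ones(len(px))].T).T; c=-R.T@t
    return c+r*((z-c[2])/r[:,2])[:,None]
def proj(d,P):
    K,R,t=cam(d); return cv2.projectPoints(np.atleast_2d(P).astype(float),R,t,K,None)[0].reshape(-1,2)
E
python3 - <<'E'
from workcell import bot,eyes,order
import cv2,pickle
print(bot.get_obs())
for n in("top","scene"):
    d=eyes.read_camera(n); pickle.dump(d,open(n+".pkl","wb")); cv2.imwrite(f"pics/{n}.png",d["color"]); print({k:v for k,v in d.items() if k!="color"})
E
```

```text
{'clock': 0.0, 'joint_pos': array([-7.15053425e+01,  1.49348186e+01, -7.98667453e+00,  6.71902320e+01,
       -2.59328327e-06,  9.00004588e+01]), 'joint_vel': array([-0.01736701, -0.03520678, -0.09700548, -0.00949942,  0.05027157,
        0.07784328]), 'joint_efforts': array([-1.55555231e-04, -4.05678105e+01,  2.53922832e+01,  1.85971189e-02,
       -4.31573744e-05,  4.01617513e-06]), 'tool_pos': array([ 0.16631971, -0.49723134,  0.23046723]), 'eef_rot': array([-1.79888275e+02,  3.48795164e-06,  1.84941986e+01]), 'wrist_force': array([1.61862503e-04, 5.28832678e-01, 4.06764947e-02]), 'ft_torque': array([ 0.01259766, -0.00778969, -0.01764717]), 'gripper_force': 0.0, 'grip_width': 0.08517484807240953}
{'vertical_fov': 57.24348821851338, 'cx': 317.68223967970715, 'cy': 247.25928720224888, 'rvec': array([ 2.20329445, -2.15914444,  0.0908525 ]), 'tvec': array([0.00363317, 0.54124796, 0.99595218])}
{'vertical_fov': 48.53032698283828, 'cx': 309.8370010674933, 'cy': 237.3350646997382, 'rvec': array([ 0.73978966,  2.63410845, -1.11346257]), 'tvec': array([ 0.4714431 , -0.14352831,  1.40348053])}
```

View pics/top.png

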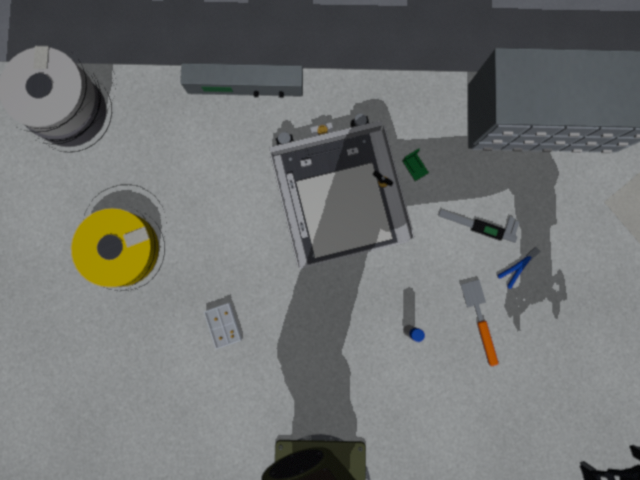

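View pics/scene.png

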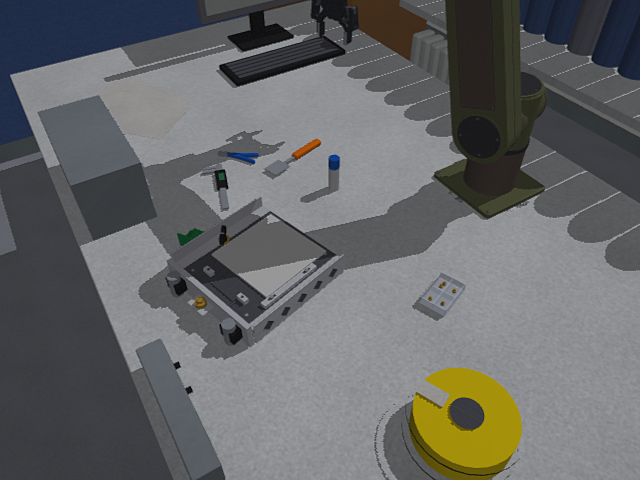

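The top view shows the carriage around (340,195) and the knob at about (383,179). The plate spans about (297..395, 165..255) and is partly in shadow, and the bracket is at (415,165). I'll enlarge this area to measure.

```bash
python3 - <<'E'
import cv2,pickle
d=pickle.load(open("top.pkl","rb")); c=d["color"][110:275,262:422]
c=cv2.resize(c,None,fx=3.6,fy=3.6,interpolation=cv2.INTER_CUBIC); c=cv2.convertScaleAbs(c,alpha=1.4)
cv2.imwrite("pics/crop.png",c); print(c.shape)
E
```

```text
(594, 576, 3)
```

View pics/crop.png

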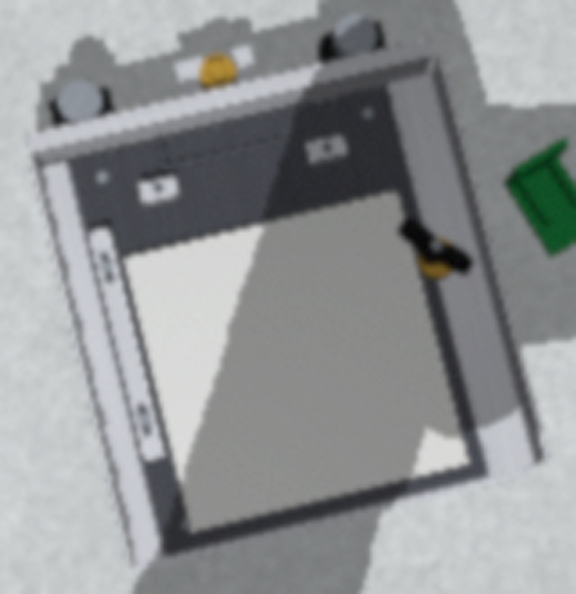

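The crop shows these corners (crop px): plate at (124,257), (397,190), (470,465), (185,530). The stop fronts are near (160,203) and (327,163). The wings run from (405,228) to (467,262).

```bash
cat > m.py <<'E'
import pickle
from h import *
d=pickle.load(open("top.pkl","rb"))
f=lambda p:np.array(p)/3.6+[262,110]-0.36
g=cv2.cvtColor(d["color"],cv2.COLOR_BGR2GRAY); g=cv2.resize(g,None,fx=4,fy=4,interpolation=cv2.INTER_CUBIC)
m=((g>75)*255).astype(np.uint8); m=cv2.morphologyEx(m,cv2.MORPH_OPEN,np.ones((9,9)))
n,l,s,_=cv2.connectedComponentsWithStats(m); k=l[200*4,340*4]
c=max(cv2.findContours((l==k).astype(np.uint8),0,2)[0],key=cv2.contourArea); print(s[k])
q=cv2.approxPolyDP(cv2.convexHull(c),25,True).reshape(-1,2)/4-.375
print("poly",q.tolist(),onplane(d,q,.046).round(4).tolist())
P=onplane(d,f([(124,257),(397,190),(470,465),(185,530)]),.046); print("plate hand",P.round(4).tolist())
C=P.mean(0); a=P[0]+P[1]-P[2]-P[3]; yaw=math.atan2(a[1],a[0]); print("centre",C,"yaw",math.degrees(yaw), [np.linalg.norm(P[i]-P[i-1]) for i in range(4)])
S=onplane(d,f([(160,203),(327,163)]),.04); print("stops",S,np.linalg.norm(S[0]-S[1])); v=S[0]-S[1]; print("yaw stops",math.degrees(math.atan2(-v[0],v[1])))
T=onplane(d,f([(40,155),(432,65),(540,460)]),.07); print("rim",T.tolist())
W=onplane(d,f([(405,228),(467,262)]),.077); print("wings",W.tolist(),W.mean(0),np.linalg.norm(W[0]-W[1]),math.degrees(math.atan2(*(W[0]-W[1])[[1,0]])))
sc=pickle.load(open("scene.pkl","rb")); kk=np.r_[W.mean(0)[:2],.077]; print("knob proj scene",proj(sc,kk), proj(sc,np.c_[P[:,:2],np.full(4,.046)]).tolist())
c=cv2.resize(sc["color"][185:345,160:350],None,fx=4,fy=4,interpolation=cv2.INTER_CUBIC)
cv2.imwrite("pics/scrop.png",cv2.convertScaleAbs(c,alpha=1.4))
E
python3 m.py
```

```text
[      0       0    2560    1920 4003901]
poly [[-0.375, -0.375], [639.375, 51.125], [639.375, 464.125], [583.125, 479.375], [-0.375, 479.375]] [[1.1103, 0.7773, 0.046], [1.0168, -0.7318, 0.046], [0.0797, -0.6953, 0.046], [0.0454, -0.5716, 0.046], [0.0218, 0.6919, 0.046]]
plate hand [[0.69, 0.0671, 0.046], [0.737, -0.1059, 0.046], [0.5617, -0.1537, 0.046], [0.5172, 0.0247, 0.046]]
centre [ 0.62649344 -0.04196415  0.046     ] yaw 14.507718945787621 [np.float64(0.17796671065069983), np.float64(0.17928154296713564), np.float64(0.18167624459445336), np.float64(0.18381976296213381)]
stops [[ 0.72704121  0.04515046  0.04      ]
 [ 0.75546    -0.06152514  0.04      ]] 0.11039615489547686
yaw stops 14.91735978289736
rim [[0.747847729562769, 0.11969409927470442, 0.07000000000000006], [0.8105700032294216, -0.12410304040945347, 0.07000000000000006], [0.563211871129975, -0.19250434079600945, 0.07000000000000006]]
wings [[0.7045574116568847, -0.10729635874541754, 0.07699999999999996], [0.6840662593278075, -0.14567976018369824, 0.07699999999999996]] [ 0.69431184 -0.12648806  0.077     ] 0.043510605945512336 61.9042693174573
knob proj scene [[223.90956196 230.58093948]] [[267.07318264955563, 296.4082427213565], [211.92997976082938, 253.27565566919503], [271.8864516999191, 212.81137021996], [327.7031010233249, 251.37155822416426]]
```

```bash
sleep 1
```

```text
(no output)
```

View pics/scrop.png

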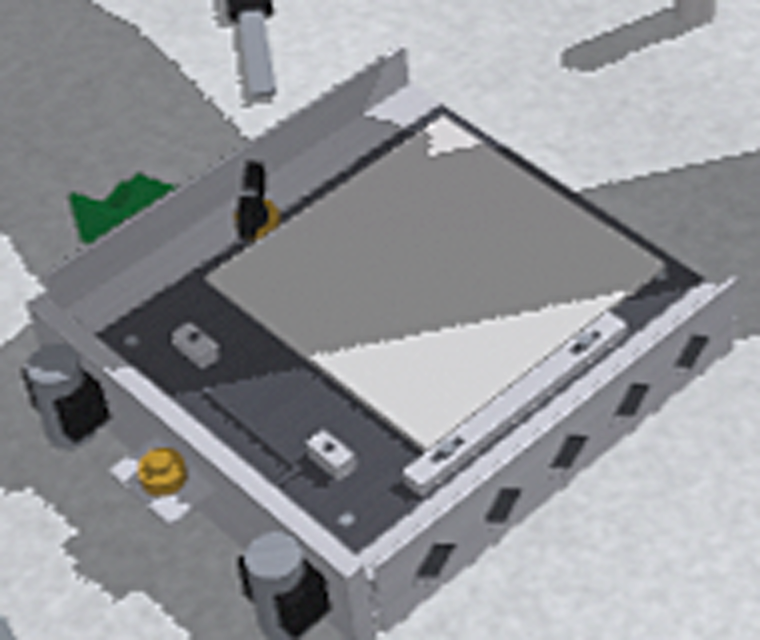

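Both views agree. The carriage yaw is about 14.8°, the plate is about 30 mm from home, and the knob is at (0.694,-0.126) with its wings at about 62°. I'll move in front of the plate with the fingers shut.

Emit:
drive_tool --motion '[[[0, 0, 0], 3.7, 0], [[0.0376, -0.0269, 0], 0, 0], [[0.0376, -0.0269, 0], 0, 0], [[0.0376, -0.0269, 0], 0, 0], [[0.0376, -0.0269, 0], 0, 0], [[0.0376, -0.0269, 0], 0, 0], [[0.0376, -0.0269, 0], 0, 0], [[0.0376, -0.0269, 0], 0, 0], [[0.0376, -0.0269, 0], 0, 0], [[0.0376, -0.0269, 0], 0, 0]]' --force 30

```text
clock: 1.35
tool_pos: [0.4324, -0.176, 0.231]
eef_rot: [-180.0, 0.0, 14.8]
wrist_force: [-0.2, -0.4, -0.6]
grip_width: 0.0001
gripper_force: 0.0
```

Emit:
drive_tool --motion '[[[0.0376, -0.0269, 0], 0, 0], [[0.0376, -0.0269, 0.03], 0, 0], [[0.0376, -0.0269, 0.03], 0, 0], [[0, 0, 0.04], 0, 0], [[0, 0, 0.03], 0, 0], [[0, 0, 0], 0, 0], [[0, 0, 0], 0, 0]]'

```text
clock: 2.22
tool_pos: [0.5209, -0.0707, 0.1021]
eef_rot: [180.0, -0.0, 14.8]
wrist_force: [0.4, 0.3, 0.8]
grip_width: -0.0
gripper_force: 0.0
```

Emit:
drive_tool --motion '[[[0, 0, 0.02], 0, 0], [[0, 0, 0.02], 0, 0], [[0, 0, 0.012], 0, 0], [[0, 0, 0.004], 0, 0], [[0, 0, 0.002], 0, 0], [[0, 0, 0.001], 0, 0], [[0, 0, 0], 0, 0], [[0, 0, 0], 0, 0]]'

```text
clock: 3.22
tool_pos: [0.5205, -0.0706, 0.0426]
eef_rot: [180.0, -0.0, 14.8]
wrist_force: [-0.4, 0.1, 0.3]
grip_width: 0.0001
gripper_force: 0.0
```

```bash
python3 - <<'E'
from workcell import bot,eyes
import cv2,numpy as np
a=eyes.read_camera("top")["color"][110:290,250:430]; b=eyes.read_camera("scene")["color"][150:330,170:350]
c=cv2.resize(np.hstack([a,b]),None,fx=2.2,fy=2.2,interpolation=cv2.INTER_CUBIC); cv2.imwrite("pics/a.png",cv2.convertScaleAbs(c,alpha=1.4))
o=bot.get_obs();print(o["tool_pos"],o["joint_pos"],o["wrist_force"])
E
```

```text
[ 0.52045454 -0.07056839  0.04247191] [-7.72159114e+00  2.37212307e+01 -2.57128114e+01  4.05502769e+01
 -8.03327634e-05  1.57482847e+02] [ 0.03461029 -0.78736915 -0.737323  ]
```

View pics/a.png

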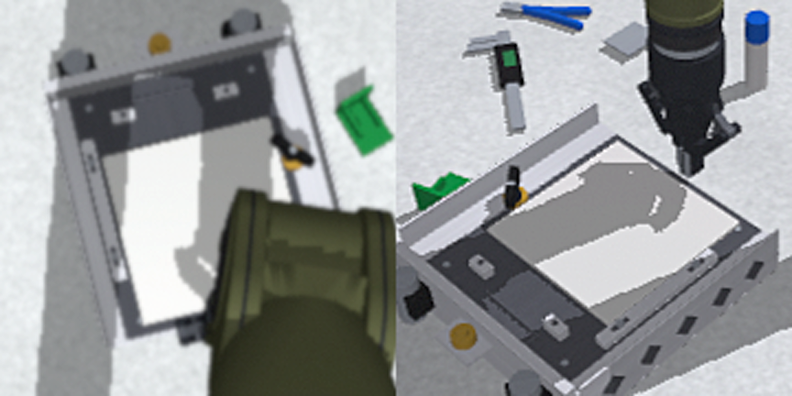

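The fingertips sit just in front of the plate's front edge, near its middle (690,165 in the right half), with nothing touching. Next I push.

Emit:
drive_tool --motion '[[[0.004, 0, 0], 0, 0], [[0.004, 0, 0], 0, 0], [[0.004, 0, 0], 0, 0], [[0.004, 0, 0], 0, 0], [[0.003, 0, 0], 0, 0], [[0.003, 0, 0], 0, 0], [[0.003, 0, 0], 0, 0]]'

```text
clock: 4.2
tool_pos: [0.5447, -0.0641, 0.0421]
eef_rot: [-180.0, -0.0, 14.8]
wrist_force: [-1.2, -0.8, -0.4]
grip_width: -0.0
gripper_force: 0.8
```

Emit:
drive_tool --motion '[[[0.002, 0, 0], 0, 0], [[0.002, 0, 0], 0, 0], [[0.002, 0, 0], 0, 0]]'

```text
clock: 4.58
tool_pos: [0.5504, -0.0626, 0.0423]
eef_rot: [-180.0, 0.0, 14.8]
wrist_force: [-2.7, -1.1, -0.3]
grip_width: 0.0
gripper_force: 0.7
```

Emit:
drive_tool --motion '[[[0.0015, 0, 0], 0, 0], [[0.0015, 0, 0], 0, 0], [[0.001, 0, 0], 0, 0]]'

```text
clock: 4.95
tool_pos: [0.5543, -0.0616, 0.0423]
eef_rot: [-180.0, -0.0, 14.8]
wrist_force: [-0.9, -0.6, -0.6]
grip_width: 0.0002
gripper_force: 0.8
```

Emit:
drive_tool --motion '[[[0.001, 0, 0], 0, 0], [[0.001, 0, 0], 0, 0]]'

```text
clock: 5.2
tool_pos: [0.5561, -0.0611, 0.0423]
eef_rot: [-180.0, 0.0, 14.8]
wrist_force: [-1.7, -0.7, -0.3]
grip_width: -0.0001
gripper_force: 0.8
```

Emit:
drive_tool --motion '[[[0.001, 0, 0], 0, 0], [[0, 0, 0], 0, 0]]'

```text
clock: 5.45
tool_pos: [0.5573, -0.0608, 0.0424]
eef_rot: [180.0, -0.0, 14.8]
wrist_force: [-0.8, 1.0, -0.3]
grip_width: 0.0002
gripper_force: 0.6
```

Emit:
drive_tool --motion '[[[0.001, 0, 0], 0, 0], [[0.001, 0, 0], 0, 0]]'

```text
clock: 5.7
tool_pos: [0.5589, -0.0604, 0.0423]
eef_rot: [180.0, 0.0, 14.8]
wrist_force: [-1.1, -0.1, -0.3]
grip_width: -0.0
gripper_force: 0.9
```

Emit:
drive_tool --motion '[[[0.001, 0, 0], 0, 0], [[0.0005, 0, 0], 0, 0]]'

```text
clock: 5.95
tool_pos: [0.5591, -0.0603, 0.0422]
eef_rot: [180.0, 0.2, 14.8]
wrist_force: [-5.4, -2.6, 3.0]
grip_width: -0.0002
gripper_force: 3.0
```

Emit:
drive_tool --motion '[[[0.0007, 0, 0], 0, 0], [[0, 0, 0], 0, 0]]'

```text
clock: 6.2
tool_pos: [0.5591, -0.0603, 0.0422]
eef_rot: [180.0, 0.2, 14.8]
wrist_force: [-6.3, -1.0, 4.6]
grip_width: -0.0003
gripper_force: 3.3
```

Emit:
drive_tool --motion '[[[0.001, 0, 0], 0, 0], [[0, 0, 0], 0, 0], [[0, 0, 0], 0, 0]]'

```text
clock: 6.58
tool_pos: [0.5592, -0.0602, 0.0421]
eef_rot: [180.0, 0.3, 14.8]
wrist_force: [-7.7, -3.6, 4.9]
grip_width: -0.0003
gripper_force: 4.2
```

Emit:
drive_tool --motion '[[[-0.004, 0, 0], 0, 0], [[-0.012, 0, 0], 0, 0], [[-0.005, 0, -0.03], 0, 0], [[0, 0, -0.06], 0, 0], [[0, 0, 0], 0, 0]]'

```text
clock: 7.2
tool_pos: [0.5462, -0.0654, 0.1375]
eef_rot: [179.8, -0.6, 14.8]
wrist_force: [-0.0, -0.0, 0.0]
grip_width: 0.0
gripper_force: 0.0
```

```bash
python3 - <<'E'
from workcell import bot,eyes
import cv2,numpy as np,pickle
d=eyes.read_camera("top");pickle.dump(d,open("top2.pkl","wb"));s=eyes.read_camera("scene");pickle.dump(s,open("sc2.pkl","wb"))
a=d["color"][110:290,250:430]; b=s["color"][180:330,190:340]
a=cv2.resize(a,(400,400),interpolation=cv2.INTER_CUBIC);b=cv2.resize(b,(400,400),interpolation=cv2.INTER_CUBIC)
cv2.imwrite("pics/b.png",cv2.convertScaleAbs(np.hstack([a,b]),alpha=1.4))
E
```

```text
(no output)
```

View pics/b.png

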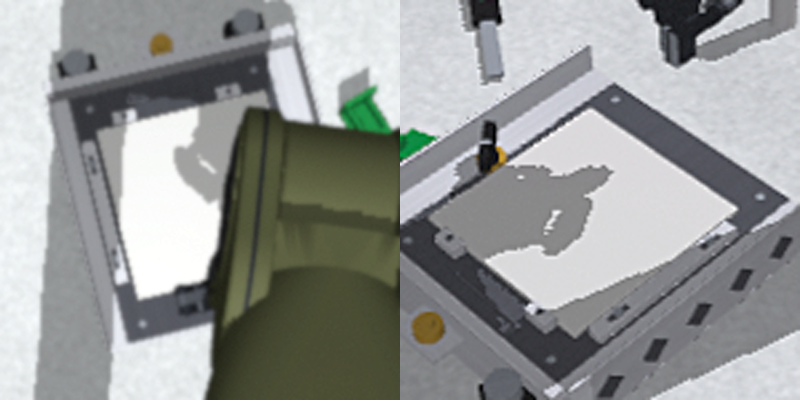

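The plate now touches both stops (left half (125,115) and (228,92)) and is square. I'll refine the knob's axis from the two starting views.

```bash
python3 - <<'E'
import pickle
from h import *
t=pickle.load(open("top.pkl","rb"));s=pickle.load(open("scene.pkl","rb"))
def blob(d,c,r=14):
    x,y=c; im=d["color"][y-r:y+r,x-r:x+r]; m=(im.max(2)<28).astype(np.uint8)
    n,l,st,ce=cv2.connectedComponentsWithStats(m); k=1+np.argmax(st[1:,4]); p=np.argwhere(l==k)[:,::-1]+[x-r,y-r]
    print(st[k]); return p.mean(0),cv2.minAreaRect(p.astype(np.float32))
a,ra=blob(t,(383,180)); b,rb=blob(s,(224,233)); print(a,ra,b,rb)
Ps=[]
for d in(t,s):
    K,R,tt=cam(d); Ps.append(K@np.c_[R,tt])
X=cv2.triangulatePoints(Ps[0],Ps[1],a.reshape(2,1),b.reshape(2,1)); print((X[:3]/X[3]).T)
print(onplane(t,a,.07),onplane(s,b,.065),onplane(t,np.array(a)+[[0,0]],.077))
box=cv2.boxPoints(ra); e=onplane(t,box,.077); print(e.tolist())
E
```

```text
[ 5  5 18 14 89]
[10  7  7 18 84]
[381.93258427 178.30337079] ((382.0027160644531, 178.68377685546875), (20.80657386779785, 6.543410301208496), 36.02737808227539) [222.83333333 235.33333333] ((223.0, 234.5), (17.0, 6.0), 90.0)
[[ 0.69754317 -0.12752341  0.06280521]]
[[ 0.69460294 -0.12572759  0.07      ]] [[ 0.69889569 -0.12603999  0.065     ]] [[ 0.69289554 -0.12469912  0.077     ]]
[[0.6993924499829899, -0.10185252521729127, 0.07699999999999996], [0.711522145782918, -0.11028046904037156, 0.07699999999999996], [0.6846989819930503, -0.147844911496044, 0.07699999999999996], [0.6726225947169644, -0.13939699608360823, 0.07699999999999996]]
```

Emit:
drive_tool --motion '[[[0, 0, -0.03], -10, 0], [[0, 0, 0], -10, 0], [[0, 0, 0], -10, 0], [[0, 0, 0], -10, 0], [[0, 0, 0], -10, 0], [[0, 0, 0], -10, 0], [[0, 0, 0], -10, 0], [[0, 0, 0], -10, 0], [[0, 0, 0], -10, 0], [[0, 0, 0], -10, 0]]'

```text
clock: 8.55
tool_pos: [0.5407, -0.0647, 0.1604]
eef_rot: [-179.9, -0.1, 115.1]
wrist_force: [0.9, -0.4, 0.3]
grip_width: 0.0005
gripper_force: 0.0
```

Emit:
drive_tool --motion '[[[0, 0, 0], -10, 0.24], [[0, 0, 0], -10, 0.24], [[0, 0, 0], -10, 0.24], [[0, 0, 0], -10, 0.24], [[0, 0, 0], -10, 0.24], [[0, 0, 0], -10, 0.24], [[0, 0, 0], -10, 0.24], [[0, 0, 0], -10, 0.24], [[0, 0, 0], -10, 0.24], [[0, 0, 0], -10, 0.24]]'

```text
clock: 9.8
tool_pos: [0.5407, -0.0647, 0.1604]
eef_rot: [179.9, -0.1, -144.9]
wrist_force: [-0.3, -0.5, -0.2]
grip_width: 0.0205
gripper_force: 0.0
```

Emit:
drive_tool --motion '[[[0, 0, 0], -9, 0.24], [[0, 0, 0], -9, 0.24], [[0, 0, 0], -9, 0.24], [[0, 0, 0], 0, 0.24], [[0, 0, 0], 0, 0.24]]'

```text
clock: 10.42
tool_pos: [0.5412, -0.0648, 0.1614]
eef_rot: [179.9, -0.0, -118.3]
wrist_force: [0.4, -0.4, 0.7]
grip_width: 0.0204
gripper_force: 0.0
```

Emit:
drive_tool --motion '[[[-0.0048, -0.0414, 0], 0, 0.24], [[-0.0048, -0.0414, 0], 0, 0.24], [[-0.0048, -0.0414, 0], 0, 0.24], [[-0.0048, -0.0414, 0], 0, 0.24], [[0, 0, 0.03], 2, 0.24], [[0, 0, 0.03], 0, 0.24], [[0, 0, 0.0], 0, 0.24], [[0, 0, 0.0], 0, 0.24]]'

```text
clock: 11.42
tool_pos: [0.6972, -0.1263, 0.1031]
eef_rot: [-180.0, 0.0, -120.2]
wrist_force: [-0.5, -0.5, 0.5]
grip_width: 0.0204
gripper_force: 0.0
```

```bash
python3 - <<'E'
from workcell import bot,eyes
import cv2,numpy as np,pickle
d=eyes.read_camera("top");s=eyes.read_camera("scene")
a=d["color"][130:230,330:430]; b=s["color"][180:260,184:264]
a=cv2.resize(a,(400,400),interpolation=cv2.INTER_CUBIC);b=cv2.resize(b,(400,400),interpolation=cv2.INTER_CUBIC)
cv2.imwrite("pics/c.png",cv2.convertScaleAbs(np.hstack([a,b]),alpha=1.6))
print(bot.get_obs()["joint_pos"])
E
```

```text
[-1.02633936e+01  3.66783752e+01  8.68560395e+00  6.18328484e+01
  8.63125276e-04 -7.00431639e+01]
```

View pics/c.png

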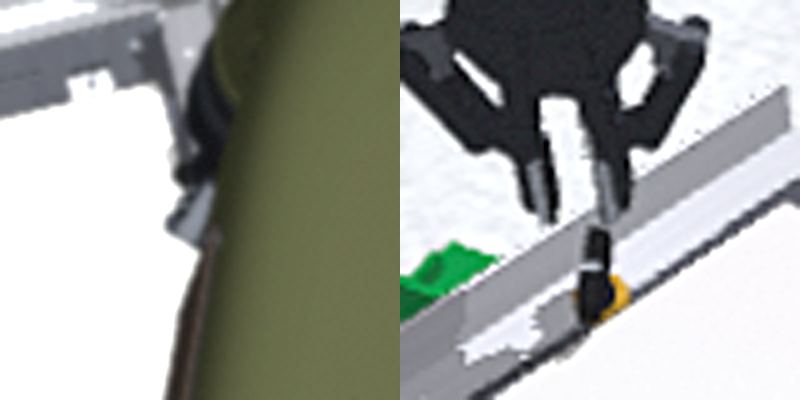

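```bash
python3 - <<'E'
import pickle
from h import *
s=pickle.load(open("scene.pkl","rb"))
for z in(.103,.12,.077,.065,.053):
    p=proj(s,[[.6972,-.1263,z]])[0]; q=proj(s,[[.6972-.8646*.01,-.1263+.503*.01,z]])[0]
    print(z,(p-[184,180])*5,(q-[184,180])*5)
E
```

```text
0.103 [185.7097811  212.62541346] [208.57523893 212.09026521]
0.12 [180.30390379 183.82625854] [203.40571531 183.28406605]
0.077 [193.76669796 255.54765964] [216.27988407 255.02295286]
0.065 [197.4020434  274.91452107] [219.75627767 274.39450312]
0.053 [200.98635883 294.00952628] [223.18387004 293.49411768]
```

In the right half, the fingertips (548 and 612) straddle the wing's line (597 at its own height, which is 586 at tip height), so the alignment is good. I'll descend slowly.

Emit:
drive_tool --motion '[[[0, 0, 0.012], 0, 0.24], [[0, 0, 0.008], 0, 0.24], [[0, 0, 0.005], 0, 0.24], [[0, 0, 0.003], 0, 0.24], [[0, 0, 0], 0, 0.24]]'

```text
clock: 12.15
tool_pos: [0.6966, -0.1262, 0.0739]
eef_rot: [180.0, -0.0, -120.2]
wrist_force: [0.1, -0.4, -0.3]
grip_width: 0.0208
gripper_force: 0.0
```

Emit:
drive_tool --motion '[[[0, 0, 0.004], 0, 0.24], [[0, 0, 0.004], 0, 0.24], [[0, 0, 0.004], 0, 0.24], [[0, 0, 0.004], 0, 0.24], [[0, 0, 0.003], 0, 0.24], [[0, 0, 0], 0, 0.24]]'

```text
clock: 12.9
tool_pos: [0.6966, -0.1262, 0.0549]
eef_rot: [180.0, -0.0, -120.2]
wrist_force: [0.4, 0.3, 0.4]
grip_width: 0.0207
gripper_force: 0.0
```

```bash
python3 - <<'E'
from workcell import bot
o=bot.get_obs();print(o["tool_pos"],o["wrist_force"],o["ft_torque"],o["eef_rot"])
E
```

```text
[ 0.69659032 -0.12619444  0.05491507] [0.42612563 0.34017729 0.35465325] [ 0.00954984 -0.01357423  0.02940547] [ 1.79965815e+02 -1.17550803e-02 -1.20204845e+02]
```

Emit:
drive_tool --motion '[[[0, 0, 0], 0, 0.16], [[0, 0, 0], 0, 0.12], [[0, 0, 0], 0, 0.1], [[0, 0, 0], 0, 0.06], [[0, 0, 0], 0, 0.0], [[0, 0, 0], 0, 0.0], [[0, 0, 0], 0, 0.0], [[0, 0, 0], 0, 0.0]]' --force 25

```text
clock: 13.9
tool_pos: [0.6976, -0.1264, 0.0564]
eef_rot: [-179.9, 0.0, -120.2]
wrist_force: [-0.2, -0.6, 5.3]
grip_width: 0.0083
gripper_force: 26.4
```

```bash
cat > o.py <<'E'
from workcell import bot
import numpy as np
np.set_printoptions(precision=4,suppress=True)
o=bot.get_obs();print(o["clock"],o["tool_pos"],o["eef_rot"],"F",o["wrist_force"],"T",o["ft_torque"],o["grip_width"],o["gripper_force"],"eff6",o["joint_efforts"][5],"j",o["joint_pos"])
E
python3 o.py
```

```text
13.9 [ 0.6976 -0.1264  0.0564] [-179.8915    0.0429 -120.2143] F [-0.2384 -0.5651  5.2619] T [ 0.0138  0.0358 -0.0356] 0.008289388029957068 26.4499909200822 eff6 -0.06455671275034547 j [-10.2704  38.5686   4.8207  56.1355   0.0033 -70.0561]
```

The wing is held (8.3 mm). I'll turn clockwise in steps and watch the torque.

Emit:
drive_tool --motion '[[[0, 0, 0], 3, 0], [[0, 0, 0], 3, 0], [[0, 0, 0], 2, 0], [[0, 0, 0], 0, 0]]'

```text
clock: 14.4
tool_pos: [0.6977, -0.1265, 0.0564]
eef_rot: [-179.9, 0.1, -128.2]
wrist_force: [0.5, 0.2, 5.7]
grip_width: 0.0082
gripper_force: 26.6
```

```bash
python3 o.py
```

```text
14.4 [ 0.6977 -0.1265  0.0564] [-179.8822    0.0553 -128.2217] F [0.4805 0.1782 5.6968] T [-0.1072 -0.0174 -0.0615] 0.008200970783974675 26.551408736813755 eff6 -0.01479973434470594 j [-10.2719  38.5679   4.8244  56.1266  -0.0064 -62.0501]
```

Emit:
drive_tool --motion '[[[0, 0, 0], 3, 0], [[0, 0, 0], 3, 0], [[0, 0, 0], 2, 0]]'

```text
clock: 14.78
tool_pos: [0.6978, -0.1266, 0.0564]
eef_rot: [-179.9, 0.1, -136.3]
wrist_force: [0.3, -0.7, 5.3]
grip_width: 0.0083
gripper_force: 26.6
```

```bash
python3 o.py
```

```text
14.775 [ 0.6978 -0.1266  0.0564] [-179.8782    0.0689 -136.2638] F [ 0.2771 -0.7404  5.3445] T [-0.1727 -0.0233  0.095 ] 0.008285654695087397 26.641698198327504 eff6 -0.10372021235525608 j [-10.2749  38.5732   4.8308  56.1185  -0.0159 -54.011 ]
```

Emit:
drive_tool --motion '[[[0, 0, 0], 2, 0], [[0, 0, 0], 2, 0], [[0, 0, 0], 2, 0]]'

```text
clock: 15.15
tool_pos: [0.6979, -0.1267, 0.0564]
eef_rot: [-179.9, 0.1, -142.3]
wrist_force: [2.0, -0.7, 5.1]
grip_width: 0.0084
gripper_force: 26.6
```

```bash
python3 o.py
```

```text
15.15 [ 0.6979 -0.1267  0.0564] [-179.8761    0.0805 -142.2605] F [ 2.0453 -0.7391  5.0662] T [-0.1641 -0.07    0.1258] 0.008386405010606323 26.622387701536354 eff6 -0.12750245165079832 j [-10.2761  38.5704   4.8306  56.1143  -0.023  -48.0156]
```

Emit:
drive_tool --motion '[[[0, 0, 0], 1.5, 0], [[0, 0, 0], 1.5, 0]]'

```text
clock: 15.4
tool_pos: [0.6979, -0.1267, 0.0564]
eef_rot: [-179.9, 0.1, -145.2]
wrist_force: [0.8, -1.3, 5.1]
grip_width: 0.0086
gripper_force: 26.6
```

```bash
python3 o.py
```

```text
15.4 [ 0.6979 -0.1267  0.0564] [-179.8766    0.089  -145.2431] F [ 0.8436 -1.3058  5.1434] T [-0.1385 -0.0791  0.0655] 0.00855997862951374 26.61412160456166 eff6 -0.0691402517259121 j [-10.2765  38.5727   4.8328  56.1099  -0.0242 -45.0333]
```

Emit:
drive_tool --motion '[[[0, 0, 0], 1, 0], [[0, 0, 0], 1, 0]]'

```text
clock: 15.65
tool_pos: [0.6979, -0.1267, 0.0564]
eef_rot: [-179.9, 0.1, -147.2]
wrist_force: [0.1, -0.7, 4.4]
grip_width: 0.0085
gripper_force: 26.6
```

```bash
python3 o.py
```

```text
15.65 [ 0.6979 -0.1267  0.0564] [-179.8799    0.0919 -147.2297] F [ 0.0619 -0.7414  4.4457] T [-0.1422 -0.1221  0.0585] 0.008462185388656118 26.645885101388558 eff6 -0.011713989078998566 j [-10.2784  38.5742   4.8324  56.109   -0.025  -43.0486]
```

Emit:
drive_tool --motion '[[[0, 0, 0], 1.5, 0], [[0, 0, 0], 1.5, 0], [[0, 0, 0], 1, 0]]'

```text
clock: 16.02
tool_pos: [0.698, -0.1268, 0.0564]
eef_rot: [-179.9, 0.1, -151.2]
wrist_force: [0.9, -1.0, 5.0]
grip_width: 0.0085
gripper_force: 26.6
```

```bash
python3 o.py
```

```text
16.025 [ 0.698  -0.1268  0.0564] [-179.8748    0.1056 -151.2362] F [ 0.8814 -0.9612  4.9823] T [-0.2035 -0.0724  0.1088] 0.008532130728200053 26.63799978532552 eff6 0.0016807440260890871 j [-10.2807  38.5732   4.8371  56.1031  -0.0307 -39.0445]
```

Emit:
drive_tool --motion '[[[0, 0, 0], 1.5, 0], [[0, 0, 0], 1.5, 0], [[0, 0, 0], 1, 0]]'

```text
clock: 16.4
tool_pos: [0.698, -0.1268, 0.0564]
eef_rot: [-179.9, 0.1, -155.2]
wrist_force: [1.2, -1.6, 4.8]
grip_width: 0.0085
gripper_force: 26.6
```

```bash
python3 o.py
```

```text
16.4 [ 0.698  -0.1268  0.0564] [-179.8789    0.1117 -155.2353] F [ 1.2147 -1.5755  4.8495] T [-0.2075 -0.094   0.1283] 0.008516555616801277 26.630518591318832 eff6 0.002782260562526062 j [-10.28    38.5755   4.8383  56.1018  -0.035  -35.0446]
```

Emit:
drive_tool --motion '[[[0, 0, 0], 1, 0], [[0, 0, 0], 1, 0], [[0, 0, 0], 1, 0]]'

```text
clock: 16.77
tool_pos: [0.698, -0.1269, 0.0564]
eef_rot: [-179.9, 0.1, -158.2]
wrist_force: [1.2, -0.9, 5.5]
grip_width: 0.0085
gripper_force: 26.6
```

```bash
python3 o.py
```

```text
16.775 [ 0.698  -0.1269  0.0564] [-179.8782    0.114  -158.2334] F [ 1.1571 -0.8841  5.4555] T [-0.2262 -0.1126  0.1092] 0.008479982572478732 26.62746291509393 eff6 -0.009124031639657915 j [-10.2817  38.5758   4.8374  56.1003  -0.0428 -32.0482]
```

Emit:
drive_tool --motion '[[[0, 0, 0], 1, 0], [[0, 0, 0], 1, 0], [[0, 0, 0], 1, 0]]'

```text
clock: 17.15
tool_pos: [0.698, -0.1269, 0.0564]
eef_rot: [-179.9, 0.1, -161.2]
wrist_force: [0.3, -1.3, 5.3]
grip_width: 0.0085
gripper_force: 26.6
```

```bash
python3 o.py
```

```text
17.15 [ 0.698  -0.1269  0.0564] [-179.8831    0.1216 -161.2361] F [ 0.2979 -1.2921  5.3393] T [-0.282  -0.0955  0.0837] 0.00849891039676611 26.642769721129298 eff6 -0.008380839717574418 j [-10.2828  38.5767   4.8378  56.098   -0.0431 -29.0467]
```

Emit:
drive_tool --motion '[[[0, 0, 0], 1.5, 0], [[0, 0, 0], 1.5, 0], [[0, 0, 0], 1, 0]]'

```text
clock: 17.52
tool_pos: [0.698, -0.1269, 0.0564]
eef_rot: [-179.9, 0.1, -165.2]
wrist_force: [1.3, -0.5, 5.9]
grip_width: 0.0082
gripper_force: 26.6
```

```bash
python3 o.py
```

```text
17.525 [ 0.698  -0.1269  0.0564] [-179.8844    0.1299 -165.24  ] F [ 1.2997 -0.5385  5.9181] T [-0.2686 -0.1475  0.1046] 0.008230835437026601 26.637786651153874 eff6 0.005050194449722767 j [-10.2848  38.5778   4.8385  56.0942  -0.0498 -25.0448]
```

Emit:
drive_tool --motion '[[[0, 0, 0], 1.5, 0], [[0, 0, 0], 1.5, 0], [[0, 0, 0], 1, 0]]'

```text
clock: 17.9
tool_pos: [0.698, -0.127, 0.0564]
eef_rot: [-179.9, 0.1, -169.2]
wrist_force: [1.2, -2.1, 4.9]
grip_width: 0.0083
gripper_force: 26.7
```

```bash
python3 o.py
```

```text
17.9 [ 0.698  -0.127   0.0564] [-179.8893    0.1383 -169.247 ] F [ 1.1537 -2.0593  4.8831] T [-0.3626 -0.1254  0.0478] 0.008320858057177439 26.65294327372976 eff6 0.0058003756566904485 j [-10.2876  38.5774   4.8398  56.0935  -0.0537 -21.0405]
```

Emit:
drive_tool --motion '[[[0, 0, 0], 1.5, 0], [[0, 0, 0], 1.5, 0], [[0, 0, 0], 1, 0]]'

```text
clock: 18.27
tool_pos: [0.6981, -0.1271, 0.0564]
eef_rot: [-179.9, 0.2, -173.2]
wrist_force: [0.4, -2.3, 4.8]
grip_width: 0.0081
gripper_force: 26.7
```

```bash
python3 o.py
```

```text
18.275 [ 0.6981 -0.1271  0.0564] [-179.892     0.1501 -173.2489] F [ 0.415  -2.2746  4.8301] T [-0.3962 -0.1065  0.1224] 0.008062738060307063 26.65167706687498 eff6 0.006580020999535918 j [-10.2896  38.5767   4.8416  56.0898  -0.0593 -17.0407]
```

Emit:
drive_tool --motion '[[[0, 0, 0], 1.5, 0], [[0, 0, 0], 1.5, 0], [[0, 0, 0], 1, 0]]'

```text
clock: 18.65
tool_pos: [0.6981, -0.1271, 0.0564]
eef_rot: [-179.9, 0.2, -177.3]
wrist_force: [1.8, -1.5, 5.1]
grip_width: 0.0083
gripper_force: 26.7
```

```bash
python3 o.py; python3 - <<'E'
from workcell import eyes
import cv2,numpy as np
s=eyes.read_camera("scene"); b=cv2.resize(s["color"][185:265,184:290],None,fx=5,fy=5,interpolation=cv2.INTER_CUBIC)
cv2.imwrite("pics/d.png",cv2.convertScaleAbs(b,alpha=1.6))
E
```

```text
18.65 [ 0.6981 -0.1271  0.0564] [-179.8943    0.1551 -177.2502] F [ 1.7895 -1.4645  5.0678] T [-0.351  -0.0724  0.0845] 0.008319639861228528 26.65403526993032 eff6 0.00740192859666422 j [-10.2897  38.5771   4.8424  56.0903  -0.0679 -13.0395]
```

View pics/d.png

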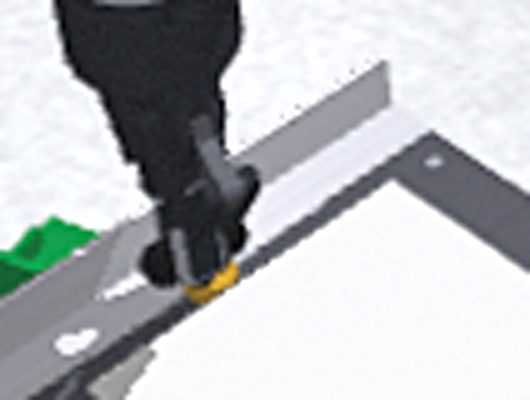

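The fingers carry the wings: the wing ends are at (155,265) and (245,180), clear of the cheek. The cam isn't tight yet, so I keep turning.

Emit:
drive_tool --motion '[[[0, 0, 0], 1, 0], [[0, 0, 0], 1, 0], [[0, 0, 0], 1, 0]]'

```text
clock: 19.08
tool_pos: [0.6981, -0.1272, 0.0564]
eef_rot: [-179.9, 0.2, 179.8]
wrist_force: [2.0, -1.6, 5.3]
grip_width: 0.0084
gripper_force: 26.7
```

```bash
python3 o.py
```

```text
19.075 [ 0.6981 -0.1272  0.0564] [-179.8995    0.1573  179.7514] F [ 1.975  -1.6328  5.2675] T [-0.3897 -0.142   0.0935] 0.008428183753825431 26.657909293899138 eff6 -0.004973902105120942 j [-10.2916  38.5788   4.8425  56.0913  -0.0716 -10.043 ]
```

Emit:
drive_tool --motion '[[[0, 0, 0], 1, 0], [[0, 0, 0], 1, 0], [[0, 0, 0], 1, 0]]'

```text
clock: 19.45
tool_pos: [0.698, -0.1272, 0.0564]
eef_rot: [-179.9, 0.2, 176.7]
wrist_force: [1.7, -2.3, 6.0]
grip_width: 0.0082
gripper_force: 26.7
```

```bash
python3 o.py
```

```text
19.45 [ 0.698  -0.1272  0.0564] [-179.9059    0.159   176.7462] F [ 1.7005 -2.2989  5.9868] T [-0.4155 -0.1325  0.1503] 0.008179248954522664 26.66102721634161 eff6 -0.004643119900720194 j [-10.2953  38.5802   4.8394  56.0899  -0.0739  -7.0415]
```

Emit:
drive_tool --motion '[[[0, 0, 0], 1, 0], [[0, 0, 0], 1, 0], [[0, 0, 0], 1, 0]]'

```text
clock: 19.82
tool_pos: [0.698, -0.1273, 0.0564]
eef_rot: [-179.9, 0.2, 173.8]
wrist_force: [1.6, -3.1, 5.3]
grip_width: 0.0082
gripper_force: 26.8
```

```bash
python3 o.py
```

```text
19.825 [ 0.698  -0.1273  0.0564] [-179.9004    0.1689  173.7555] F [ 1.6377 -3.0813  5.3118] T [-0.4625 -0.1809  0.2137] 0.008220027125661115 26.769713827989108 eff6 0.08372919168323278 j [-10.2973  38.577    4.8407  56.0883  -0.0874  -4.0528]
```

Torque is rising. I'll hold and read.

Emit:
drive_tool --motion '[[[0, 0, 0], 0, 0]]'

```text
clock: 19.95
tool_pos: [0.6981, -0.1273, 0.0564]
eef_rot: [-179.9, 0.2, 173.8]
wrist_force: [0.8, -1.8, 4.6]
grip_width: 0.0086
gripper_force: 26.7
```

```bash
python3 o.py
```

```text
19.95 [ 0.6981 -0.1273  0.0564] [-179.904     0.1684  173.7754] F [ 0.8201 -1.7865  4.5798] T [-0.4487 -0.1971  0.0823] 0.008622567372109119 26.747683951689396 eff6 0.12245987076312304 j [-10.2954  38.5785   4.8437  56.0903  -0.0838  -4.0707]
```

Emit:
drive_tool --motion '[[[0, 0, 0], 1, 0], [[0, 0, 0], 0, 0]]'

```text
clock: 20.2
tool_pos: [0.698, -0.1273, 0.0564]
eef_rot: [-179.9, 0.2, 172.8]
wrist_force: [1.1, -1.7, 5.3]
grip_width: 0.0082
gripper_force: 26.9
```

```bash
python3 o.py
```

```text
20.2 [ 0.698  -0.1273  0.0564] [-179.9026    0.1708  172.7804] F [ 1.0962 -1.72    5.2739] T [-0.479  -0.196   0.1576] 0.00821525022216355 26.872534666281354 eff6 0.1723959669470787 j [-10.2986  38.578    4.8421  56.0884  -0.0881  -3.079 ]
```

```bash
cat > avg.py <<'E'
from workcell import bot,eyes
import numpy as np
np.set_printoptions(precision=4,suppress=True)
T=[];E=[];F=[];G=[]
for i in range(12):
    eyes.read_camera("scene"); o=bot.get_obs(); T.append(o["ft_torque"]);E.append(o["joint_efforts"][5]);F.append(o["wrist_force"]);G.append(o["gripper_force"])
print(o["clock"],np.mean(T,0),np.std(T,0)[2],"eff6",np.mean(E),"F",np.mean(F,0),np.mean(G),o["joint_pos"][5],o["tool_pos"])
E
python3 avg.py
```

```text
20.8 [-0.4617 -0.1359  0.1536] 0.023890187588651933 eff6 0.15074281604029238 F [ 1.0793 -2.3294  4.9334] 26.872410796565873 -3.081648175599343 [ 0.6981 -0.1273  0.0564]
```

Emit:
drive_tool --motion '[[[0, 0, 0], 1, 0], [[0, 0, 0], 0.5, 0], [[0, 0, 0], 0, 0]]'

```text
clock: 21.18
tool_pos: [0.6981, -0.1274, 0.0564]
eef_rot: [-179.9, 0.2, 171.3]
wrist_force: [-0.1, -2.8, 5.3]
grip_width: 0.0082
gripper_force: 27.1
```

```bash
python3 avg.py
```

```text
21.775 [-0.5373 -0.1585  0.1942] 0.03126884655059872 eff6 0.18689875141717494 F [ 1.0771 -2.7392  5.2189] 27.062369097977808 -1.5836209130493817 [ 0.6981 -0.1273  0.0564]
```

Emit:
drive_tool --motion '[[[0, 0, 0], 0.8, 0], [[0, 0, 0], 0.6, 0], [[0, 0, 0], 0, 0]]'

```text
clock: 22.15
tool_pos: [0.6981, -0.1274, 0.0564]
eef_rot: [-179.9, 0.2, 169.9]
wrist_force: [1.0, -2.3, 5.3]
grip_width: 0.0084
gripper_force: 27.2
```

```bash
python3 avg.py
```

```text
22.75 [-0.5536 -0.1396  0.1841] 0.034314726857284775 eff6 0.19935854827053845 F [ 0.8131 -3.1062  5.2582] 27.1688982228477 -0.18467538233034408 [ 0.6981 -0.1274  0.0564]
```

Emit:
drive_tool --motion '[[[0, 0, 0], 0.8, 0], [[0, 0, 0], 0.7, 0], [[0, 0, 0], 0, 0]]'

```text
clock: 23.12
tool_pos: [0.698, -0.1274, 0.0564]
eef_rot: [-179.9, 0.2, 168.4]
wrist_force: [-0.3, -2.6, 5.6]
grip_width: 0.0086
gripper_force: 27.4
```

```bash
python3 avg.py
```

```text
23.725 [-0.6053 -0.1081  0.3859] 0.022440089698161005 eff6 0.3852756880223751 F [ 0.7267 -2.9912  5.2937] 27.428069404923008 1.2858552932456369 [ 0.698  -0.1275  0.0564]
```

That's a jump, so I'll ease back a little and read again.

Emit:
drive_tool --motion '[[[0, 0, 0], -0.7, 0], [[0, 0, 0], 0, 0]]'

```text
clock: 23.98
tool_pos: [0.698, -0.1275, 0.0564]
eef_rot: [-179.9, 0.2, 169.1]
wrist_force: [0.2, -2.8, 5.4]
grip_width: 0.0084
gripper_force: 27.3
```

```bash
python3 avg.py
```

```text
24.575 [-0.5442 -0.1502  0.2263] 0.012740710039164495 eff6 0.23290041368454695 F [ 1.0546 -2.8159  5.3118] 27.273310982656156 0.6090276815616897 [ 0.698  -0.1275  0.0564]
```

Emit:
drive_tool --motion '[[[0, 0, 0], -0.8, 0], [[0, 0, 0], 0, 0]]'

```text
clock: 24.82
tool_pos: [0.6981, -0.1274, 0.0564]
eef_rot: [-179.9, 0.2, 169.9]
wrist_force: [0.4, -1.7, 6.0]
grip_width: 0.0082
gripper_force: 27.3
```

```bash
python3 avg.py
```

```text
25.425 [-0.5368 -0.1479  0.1376] 0.026219410026926973 eff6 0.1345596625469625 F [ 0.9219 -2.8426  5.2924] 27.255871794068298 -0.17534239762389933 [ 0.6981 -0.1274  0.0564]
```

Emit:
drive_tool --motion '[[[0, 0, 0], -0.8, 0], [[0, 0, 0], 0, 0]]'

```text
clock: 25.68
tool_pos: [0.6981, -0.1274, 0.0564]
eef_rot: [-179.9, 0.2, 170.7]
wrist_force: [0.8, -3.3, 4.9]
grip_width: 0.0082
gripper_force: 27.3
```

```bash
python3 avg.py
```

```text
26.275 [-0.5102 -0.16    0.0362] 0.02915004251902212 eff6 0.05920641910051927 F [ 1.0971 -2.3936  5.2872] 27.251817197729906 -0.9647150002317328 [ 0.6981 -0.1274  0.0564]
```

Emit:
drive_tool --motion '[[[0, 0, 0], 0.8, 0], [[0, 0, 0], 0, 0]]'

```text
clock: 26.52
tool_pos: [0.6981, -0.1274, 0.0564]
eef_rot: [-179.9, 0.2, 169.9]
wrist_force: [0.8, -3.0, 5.3]
grip_width: 0.0081
gripper_force: 27.3
```

```bash
sed -i 's/range(12)/range(8)/' avg.py; python3 avg.py
```

```text
26.925 [-0.5617 -0.1475  0.1568] 0.035838439697960606 eff6 0.17999354400672019 F [ 0.8987 -2.4684  5.373 ] 27.270302785143485 -0.18225464617274767 [ 0.6981 -0.1274  0.0564]
```

Emit:
drive_tool --motion '[[[0, 0, 0], 0.4, 0], [[0, 0, 0], 0, 0]]'

```text
clock: 27.18
tool_pos: [0.698, -0.1274, 0.0564]
eef_rot: [-179.9, 0.2, 169.5]
wrist_force: [1.0, -1.8, 5.1]
grip_width: 0.009
gripper_force: 27.3
```

```bash
python3 avg.py
```

```text
27.575 [-0.5575 -0.1405  0.2283] 0.02589330200524177 eff6 0.24444397073239088 F [ 0.5668 -2.9056  5.5275] 27.282840528450834 0.2077139509532798 [ 0.698  -0.1274  0.0564]
```

Emit:
drive_tool --motion '[[[0, 0, 0], -1, 0], [[0, 0, 0], -1, 0], [[0, 0, 0], -1, 0]]'

```text
clock: 27.95
tool_pos: [0.6981, -0.1273, 0.0564]
eef_rot: [-179.9, 0.2, 172.5]
wrist_force: [1.0, -2.5, 5.2]
grip_width: 0.0086
gripper_force: 27.4
```

```bash
sed -i 's/range(8)/range(4)/' avg.py; python3 avg.py
```

```text
28.15 [-0.5009 -0.1621 -0.0496] 0.04442249545920755 eff6 -0.06266559386858717 F [ 1.1724 -2.1073  5.0666] 27.29445282665438 -2.749181417197105 [ 0.6981 -0.1274  0.0564]
```

Emit:
drive_tool --motion '[[[0, 0, 0], -0.8, 0], [[0, 0, 0], -0.7, 0]]'

```text
clock: 28.4
tool_pos: [0.6981, -0.1273, 0.0564]
eef_rot: [-179.9, 0.2, 174.0]
wrist_force: [0.5, -2.0, 5.3]
grip_width: 0.0081
gripper_force: 27.4
```

```bash
python3 avg.py
```

```text
28.6 [-0.4582 -0.1832 -0.0731] 0.010662978157731819 eff6 -0.07701655238633975 F [ 1.6234 -2.4385  5.6269] 27.319240465794792 -4.248373465748632 [ 0.6981 -0.1273  0.0564]
```

Emit:
drive_tool --motion '[[[0, 0, 0], 1, 0], [[0, 0, 0], 1, 0]]'

```text
clock: 28.85
tool_pos: [0.6981, -0.1273, 0.0564]
eef_rot: [-179.9, 0.2, 171.9]
wrist_force: [0.5, -4.1, 4.6]
grip_width: 0.0081
gripper_force: 27.2
```

```bash
python3 avg.py
```

```text
29.05 [-0.4975 -0.1573  0.0191] 0.023498801846686065 eff6 0.04576152510708198 F [ 0.6516 -2.6804  5.2031] 27.262142786903496 -2.25497407277297 [ 0.6981 -0.1273  0.0564]
```

Emit:
drive_tool --motion '[[[0, 0, 0], 0.5, 0], [[0, 0, 0], 0.5, 0]]'

```text
clock: 29.3
tool_pos: [0.6981, -0.1274, 0.0564]
eef_rot: [-179.9, 0.2, 171.0]
wrist_force: [2.3, -2.7, 4.6]
grip_width: 0.0083
gripper_force: 27.3
```

```bash
python3 avg.py
```

```text
29.5 [-0.539  -0.1605  0.0609] 0.01444969449652344 eff6 0.09915642673149705 F [ 1.3651 -2.8804  5.5397] 27.256445437578805 -1.2659030304947236 [ 0.6981 -0.1274  0.0564]
```

Emit:
drive_tool --motion '[[[0, 0, 0], 0.5, 0], [[0, 0, 0], 0.5, 0]]'

```text
clock: 29.75
tool_pos: [0.6981, -0.1274, 0.0564]
eef_rot: [-179.9, 0.2, 170.0]
wrist_force: [0.8, -2.1, 5.3]
grip_width: 0.0084
gripper_force: 27.3
```

```bash
python3 avg.py
```

```text
29.95 [-0.5279 -0.1461  0.1832] 0.009368698061994663 eff6 0.20154009223915637 F [ 1.2474 -2.6229  5.1105] 27.27153462661647 -0.2823369126936048 [ 0.698  -0.1274  0.0564]
```

Emit:
drive_tool --motion '[[[0, 0, 0], 0.4, 0], [[0, 0, 0], 0, 0], [[0, 0, 0], 0, 0]]'

```text
clock: 30.32
tool_pos: [0.698, -0.1274, 0.0564]
eef_rot: [-179.9, 0.2, 169.6]
wrist_force: [1.7, -3.1, 5.3]
grip_width: 0.0086
gripper_force: 27.3
```

```bash
sed -i 's/range(4)/range(10)/' avg.py; python3 avg.py
```

```text
30.825 [-0.5549 -0.1345  0.2295] 0.029362563504873495 eff6 0.2306036213412881 F [ 0.9626 -2.8237  5.3328] 27.2794703939068 0.10922139704559876 [ 0.6981 -0.1274  0.0564]
```

Torque is a steady 0.23 N m, which is snug. I'll release slightly, realign with the relaxed wing, and check that the knob holds.

Emit:
drive_tool --motion '[[[0, 0, 0], 0, 0.15], [[0, 0, 0], 0, 0.19], [[0, 0, 0], 0, 0.19], [[0, 0, 0], 0, 0.19]]'

```text
clock: 31.32
tool_pos: [0.6979, -0.1259, 0.056]
eef_rot: [180.0, 0.1, 169.6]
wrist_force: [1.5, 0.3, 5.3]
grip_width: 0.0162
gripper_force: 2.7
```

```bash
python3 o.py
```

```text
31.325 [ 0.6979 -0.1259  0.056 ] [179.9522   0.1227 169.6127] F [1.5161 0.2523 5.3144] T [-0.0396 -0.3264 -0.01  ] 0.01623433153630055 2.663906291127205 eff6 0.01283101737499237 j [-10.2451  38.5958   4.8151  56.0965   0.0475   0.1422]
```

Emit:
drive_tool --motion '[[[0, 0, 0], -1.4, 0.19], [[0, 0, 0], 0, 0.12], [[0, 0, 0], 0, 0.05], [[0, 0, 0], 0, 0], [[0, 0, 0], 0, 0], [[0, 0, 0], 0, 0]]'

```text
clock: 32.08
tool_pos: [0.6975, -0.1272, 0.0563]
eef_rot: [-179.9, 0.1, 171.0]
wrist_force: [0.6, -1.9, 7.2]
grip_width: 0.0083
gripper_force: 30.9
```

```bash
sed -i 's/range(10)/range(6)/' avg.py; python3 avg.py
```

```text
32.375 [-0.4625 -0.028  -0.0166] 0.034229771213296935 eff6 -0.015394110232591629 F [ 0.059  -2.6117  7.0252] 30.900406410873984 -1.2526507733629935 [ 0.6975 -0.1272  0.0564]
```

Emit:
drive_tool --motion '[[[0, 0, 0], 0.5, 0], [[0, 0, 0], 0.2, 0]]'

```text
clock: 32.62
tool_pos: [0.6975, -0.1273, 0.0564]
eef_rot: [-179.9, 0.1, 170.3]
wrist_force: [0.3, -2.0, 7.1]
grip_width: 0.0084
gripper_force: 30.9
```

```bash
python3 avg.py
```

```text
32.925 [-0.4782 -0.0294  0.155 ] 0.004899832380284699 eff6 0.14983729226514697 F [ 0.0445 -2.7532  7.0451] 30.905008688887392 -0.5755226299794841 [ 0.6975 -0.1273  0.0564]
```

Emit:
drive_tool --motion '[[[0, 0, 0], 0.3, 0], [[0, 0, 0], 0.2, 0]]'

```text
clock: 33.17
tool_pos: [0.6975, -0.1273, 0.0564]
eef_rot: [-179.9, 0.1, 169.8]
wrist_force: [0.6, -2.3, 7.3]
grip_width: 0.0082
gripper_force: 30.9
```

```bash
python3 avg.py
```

```text
33.475 [-0.4887 -0.0055  0.1996] 0.0158785296278181 eff6 0.2012374042533338 F [ 0.2161 -3.0248  7.1555] 30.927540711115853 -0.08498297807893744 [ 0.6975 -0.1273  0.0564]
```

It resists properly, at 0.20 N m and rising. I'll add a touch more, then release and lift.

Emit:
drive_tool --motion '[[[0, 0, 0], 0.2, 0], [[0, 0, 0], 0, 0]]'

```text
clock: 33.72
tool_pos: [0.6974, -0.1273, 0.0564]
eef_rot: [-179.9, 0.1, 169.6]
wrist_force: [-0.6, -2.5, 7.8]
grip_width: 0.0084
gripper_force: 30.9
```

```bash
python3 avg.py
```

```text
34.025 [-0.5187 -0.0367  0.2168] 0.0136638099214084 eff6 0.21499631693586707 F [ 0.0866 -2.541   7.2033] 30.944776837690142 0.11075836015932425 [ 0.6975 -0.1273  0.0564]
```

Emit:
drive_tool --motion '[[[0, 0, 0], 0, 0.1], [[0, 0, 0], 0, 0.15], [[0, 0, 0], 0, 0.2], [[0, 0, 0], 0, 0.22], [[0, 0, 0], 0, 0.22]]'

```text
clock: 34.65
tool_pos: [0.6975, -0.1252, 0.0558]
eef_rot: [179.9, 0.1, 169.6]
wrist_force: [1.8, 2.1, 5.4]
grip_width: 0.0185
gripper_force: 2.7
```

```bash
python3 avg.py; python3 o.py
```

```text
34.95 [ 0.3455 -0.2241 -0.0017] 0.024995630025876035 eff6 0.008142635051626712 F [1.2387 1.8037 5.2037] 2.7042999491095543 0.14180224042596196 [ 0.6975 -0.1252  0.0558]
34.95 [ 0.6975 -0.1252  0.0558] [179.8952   0.0656 169.6327] F [0.7809 1.7984 5.0724] T [ 0.4159 -0.1969  0.0041] 0.019102409738730525 2.704509124159813 eff6 0.008120971906464547 j [-10.2255  38.5994   4.79    56.1248   0.1046   0.1418]
```

The far finger is lightly touching the cheek, so I'll narrow the opening a little and lift straight up.

Emit:
drive_tool --motion '[[[0, 0, 0], 0, 0.17], [[0, 0, 0], 0, 0.17], [[0, 0, -0.002], 0, 0.17], [[0, 0, -0.004], 0, 0.17]]'

```text
clock: 35.45
tool_pos: [0.6955, -0.1258, 0.0601]
eef_rot: [180.0, -0.2, 169.6]
wrist_force: [0.6, -0.1, -0.7]
grip_width: 0.0146
gripper_force: 0.0
```

```bash
python3 o.py
```

```text
35.45 [ 0.6955 -0.1258  0.0601] [179.9813  -0.1894 169.6007] F [ 0.5754 -0.0898 -0.7054] T [ 0.0242  0.0104 -0.0197] 0.0146202458165488 0.0 eff6 0.0005202503780310508 j [-10.2596  38.4157   5.1152  56.8888   0.0192   0.1397]
```

Free of everything, so I lift away.

Emit:
drive_tool --motion '[[[0, 0, -0.008], 0, 0.17], [[0, 0, -0.015], 0, 0.17], [[0, 0, -0.03], 0, 0.17], [[0, 0, -0.05], 0, 0.17], [[0.05, 0, -0.03], 0, 0.17], [[0.06, 0, 0], 0, 0.17], [[0.06, 0, 0], 0, 0.17], [[0.06, 0, 0], 0, 0.17], [[0, 0, 0], 0, 0.17]]'

```text
clock: 36.58
tool_pos: [0.4636, -0.0834, 0.1942]
eef_rot: [180.0, -0.4, 169.6]
wrist_force: [1.5, -0.3, 0.4]
grip_width: 0.0143
gripper_force: 0.0
```

```bash
python3 - <<'E'
from workcell import bot,eyes
import cv2,numpy as np
d=eyes.read_camera("top");s=eyes.read_camera("scene")
a=cv2.resize(d["color"][110:290,250:430],(400,400),interpolation=cv2.INTER_CUBIC);b=cv2.resize(s["color"][180:330,190:340],(400,400),interpolation=cv2.INTER_CUBIC)
cv2.imwrite("pics/e.png",cv2.convertScaleAbs(np.hstack([a,b]),alpha=1.4))
o=bot.get_obs();print(o["clock"],o["tool_pos"],o["wrist_force"])
E
```

```text
36.675 [ 0.4709611  -0.08473513  0.19567512] [ 0.64075435 -0.20359653 -0.73992192]
```

View pics/e.png

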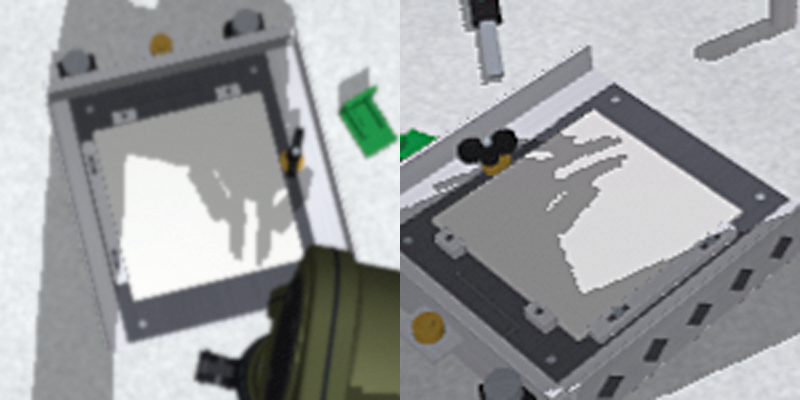

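The plate rests on both stops (125,115 and 228,92) and lies against the side guide. The knob is turned and the arm is clear, so I'm handing it in.

```bash
python3 -c "
from workcell import order
print(order.close_job())"
```

```text
the job is handed in; nothing more can be done
None
```

The plate is home against both rear stops and held by the cam at about 0.22 N m. The knob is released, the arm is clear and the job is handed in; cam force was judged only from torque, which briefly hit 0.39 N m (near the chip limit) before I eased it back.

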